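Refit the stirrer drive on a bioreactor head plate

ROBOT

A 6-joint arm with a two-finger parallel gripper is mounted at the origin on the work surface. World frame = base frame: x ahead of the robot, y to its left, z up, the work surface at z = 0. Lengths are in m, angles in rad, forces in N, time in s.
With the tool pointing down it reaches from about 0.3 to 1 m from the base axis. Payload 5.1 kg.
Tool frame: the origin (TCP) lies at the very end of the fingers, on their centre line; the grasp point (between the pads) lies 19 mm behind it (r.grasp_offset is the distance from the TCP to the grasp point, in m); z points along the fingers, y is the line along which they close (so a half turn about z gives the same grasp; the last joint's range is limited). The gripper opens to 95 mm and grips with 3 to 60 N. Pads are 20 mm wide; open, the fingers measure 119 mm over their backs; the gripper's body (75 mm by 180 mm) begins 59 mm behind the grasp point.
Start: joints at [-1.188, 0.124, 1.65, -0, 1.367, -0.083], TCP at [0.292, -0.581, 0.215] pointing down, gripper open.
Joint ranges: [-2.61, 2.61], [-1.02, 2.33], [0.03, 2.71], [-1.35, 4.49], [0.32, 2.68], [-2.91, 2.91]. Speed limits (rad/s): [2.57, 2.57, 3.14, 3.14, 3.14, 3.14].

INTERFACE

Orientations are given as a unit quaternion [x, y, z, w].
In Python, from station import read_state, viewer, r gives the robot as it stands.
- The arm moves only by the tool carry_out, never from a script. Its argument "series" is a list of rows, each a list of 3 entries, a list of its own where there are three numbers: the shift along the tool's x, y, z in m, then the turn, a rotation vector about the tool's x, y, z in rad, then the opening, from -1 (shut) to 1 (fully open). A call has exactly 10 rows; each row shifts and turns the commanded pose from where the row before left it, along the tool's axes as they then stand; what a row does not reach is not made up. A row lasts 1/8 s, in which the tool goes at most 62.5 mm and 10.7 degrees, less where a joint would pass 70% of its speed; a pose out of reach is approached as far as the arm can. A call with a gripper value outside its range is refused whole. The fingers move at their own pace and stop on an object; the grip force is fixed at half the most. Time passes only in rows, so rows that do not move let the fingers close, or fill a call up. It gives the time, the measured TCP pose, the force, the opening and the grip force at its end, in the units of the state.
- read_state(): the state, without advancing time (a new reading comes with each control period).
- viewer.snapshot(name): name is "side" or "top" or "wrist"; returns a dict with "pixels" (420x560x3 uint8, blue, green, red), "z_map" (420x560 float32, m along the optical axis (not along the pixel's ray), 0 where there is no reading), "fx", "fy", "cx", "cy" (pixels), "position" and "orientation" of the camera in the world. Camera axes: x right, y up, looking along -z (the intrinsics and any distortion apply to the point x, -y, -z); pixel columns grow to the right and rows downward; lengths in m; the calibration is good to about 2 mm. The wrist camera is an equidistant fisheye: a pixel r from the principal point sees the ray r / f radians off the axis. A picture is of the moment at which its call begins.
- r.sign_off(): hands the job in; it is judged then, once.
Trained networks look in the newest picture that a camera, given by its name, has taken for a name from the list of things; names that differ only in an ending like _2 or _b are one class to them, and where a whole thing is asked for, a point or a joint stands for the part that bears it (a point fixed in the world has none). Each returns a list of dicts, best first, with "confidence" (0 to 1); they miss things now and then, are a little off and sometimes report something else, mostly with a low value. They report only what shows in the picture. A call takes as long as a camera call.
- viewer.look_for(camera, query): "box" ([left, top, width, height] in pixels, round what is visible of it).
The state is a dict: "time_s": time; "joint_positions": joint angles; "joint_vel": joint speeds; "joint_torque": joint torques, N m; "tcp_pos": TCP position; "tcp_rot": TCP orientation; "force": force on the tool from outside, world axes, zero at the start; "torque": the same for the moment, N m; "opening": finger opening in m; "grip_force": force on a finger pad.
Only numpy, scipy, OpenCV 4.12 (cv2) and the standard library are available. Lean on these libraries where they do the work, as an engineer would, in place of code of your own. Each camera call takes 0.05 s, during which the arm holds its last target. There are 200 camera calls.

TASK

Put the stirrer drive back together: push the blue coupling, bore down, onto the upright splined shaft on the steel head plate, rocking it round until the teeth mesh and it sits fully home on the bearing hub. Then lift the grey motor out of its black dock, turn it so that its flat tang matches the slot in the coupling, and lower it in until its body sits flush on the coupling. Leave both standing there and do not shift or knock over any of the loose bottles, vessels and tools around.

Things in the scene. Friction and masses are not known exactly. Their poses are not given: they have to be found in the camera images.
- shaft_seat (a point): Foot of the upright splined steel shaft in the middle of the head plate: on its axis, at the upper face of the dark bearing hub (56 mm across, 75 mm above the bench), where the coupling's lower rim finally rests. Axes as headplate's, z up; they do not tell how the teeth lie. Splines rise 35 mm above it. The shaft turns on its axis only against a stiff seal (about 0.5 N m).
- spline_top (a point): Upper end of the splines, on the shaft's axis, 35 mm above shaft_seat, same axes. Six even teeth, 6.5 mm wide, turned to any angle (different each time, not given: see it or feel for it), 36 mm across the tips, 24 mm core. A brass conical nose goes on 12 mm higher, from 23.6 mm across at its foot to 12 mm at its tip; it leads the bore in before the teeth meet.
- headplate: Fixed round steel head plate on a low stand, 160 mm across, top 62 mm above the bench; origin on the bench under the shaft axis, z up. Four ports stand on it at 45, 135, 225 and 315 degrees from its x axis, 66 mm from the shaft axis (inner sides 58 mm from it), their tops 92 to 112 mm above the bench.
- coupling_mid (a point): Centre, half-way up, of the loose blue coupling: an upright cylinder 50 mm across and 95 mm high, 0.28 to 0.52 kg, standing on the bench. z up along its axis. Fully home, this point is 47.5 mm above shaft_seat. Its bore meshes when its x axis points along any shaft tooth (every 60 degrees, about 5 degrees of play each way); else the teeth meet end to end with it 32 mm short of home.
- coupling_mouth (a point): Centre of the coupling's underside, same axes: mouth of its splined bore, 39 mm across inside the wall and 50 mm deep, with six inner teeth, 5 mm wide and 26.4 mm across the tips, starting 3 mm inside the mouth at 30, 90, 150 ... degrees from x. Clearance on the shaft about 1 mm all round.
- slot_top (a point): Centre of the coupling's top face, 47.5 mm above coupling_mid, same axes: mouth of a slot 25 x 17 mm and 32 mm deep, its long side along x.
- motor_mid (a point): Centre of the body of the loose grey motor: an upright cylinder 48 mm across and 70 mm high, 0.4 to 0.7 kg, with a tang under it. This point is 35 mm above the body's lower face and 65 mm above the tang's tip; z up. A yellow bar across its top lies along x, as does the long side of the tang. Seated, it is 82.5 mm above coupling_mid.
- tang_tip (a point): Lower end of the motor's steel tang, on the axis, same axes as motor_mid. Tang 22 mm (along x) by 14 mm (along y), 30 mm long, narrowed to 18 x 10 mm over its last 4 mm. It fits the coupling's slot either way round (every 180 degrees), with 1.5 mm play on each side.
- dock: Fixed black block, 90 x 90 x 45 mm, origin at the centre of its underside; the motor stands on it with its tang 30 mm down a loose slot, so it must be lifted straight up by 30 mm before it moves sideways.
- media_bottle: Loose amber bottle, 52 mm across, 120 mm high, upright, close to the coupling; origin at the centre of its underside.
- water_bottle: Loose pale, clear plastic bottle with a narrow neck, 60 mm across, 190 mm high, upright; origin at the centre of its underside.
- acid_bottle: Loose white bottle with red cap, 56 mm across, 130 mm high, upright, close to the dock; origin at the centre of its underside.
- jar: Loose green jar with a pale lid, 64 mm across, 80 mm high, upright; origin at the centre of its underside.
- spanner: Loose spanner, 150 mm long, lying on the bench on the robot's side of the head plate; x along its length.
- beaker: Loose white beaker, 80 mm across, 100 mm high, at the back; origin at the centre of its underside.
- clamp_ring: Loose steel ring, 90 mm across, 20 mm high, lying flat at the back; origin at the centre of its underside.

How it is judged:
On the way, in this order (a step that is already met when the one before it is completed fails the run):
1. the coupling is meshed and fully home on the shaft (z of coupling_mid in the frame of shaft_seat between 0.044 and 0.0508 m and horizontal distance between coupling_mid and shaft_seat below 0.005 m and angle between coupling_mid's own z axis and vertical below 0.06 rad), for 0.2 s.
2. the motor's tang is in the slot and its body flush on the coupling (z of motor_mid in the frame of coupling_mid between 0.079 and 0.0858 m and horizontal distance between motor_mid and coupling_mid below 0.005 m and angle between motor_mid's own z axis and vertical below 0.06 rad), for 0.2 s.
At the end, for the whole second after the job is handed in: The coupling stands on the shaft within 3.3 mm of fully home, within 5 mm of its axis and upright within 0.06 rad; the motor stands in the coupling within 3.3 mm of flush, within 5 mm of its axis and upright within 0.06 rad (all of step 1 and all of step 2); the robot touches nothing.
It fails at once if a loose bottle, the jar or the beaker is shifted by more than 30 mm (distance of any of media_bottle, water_bottle, acid_bottle, jar, beaker from where it was at the start of the episode above 0.03 m).
It fails at once if a loose bottle, the jar or the beaker is tipped over (angle between any of media_bottle, water_bottle, acid_bottle, jar, beaker's own z axis and vertical above 0.5 rad).
It fails at once if the spanner or the clamp ring is shifted by more than 30 mm (distance of any of spanner, clamp_ring from where it was at the start of the episode above 0.03 m).
It also fails if it takes over 64 s, if anything falls off the work surface, if the arm or the gripper's body presses on something with over 40 N, if the wrist force passes 120 N, or if a joint passes its speed limit or range.

## Working session

There is one attempt and no reset: what is moved stays moved. The work goes in short steps, Python scripts to look and compute and a tool call to move; the robot and the scene stay as the last step left them, time stands still between calls to the robot, and variables do not carry over. Pictures are saved under pics/ and viewed, at most 10 in all, crops included, and the job is handed in when it is done.

Besides the shell and the picture viewer there is one more tool, called after "Call:" by a JSON object that holds its "fn" and its "kwargs". carry_out: Moves the arm, as the interface text tells. Its arguments: {"type":"object","properties":{"series":{"type":"array"}},"required":["series"]}

```bash
ls; mkdir -p pics; cat > h.py <<'E'
import numpy as np, cv2
from scipy.spatial.transform import Rotation as R
from station import read_state, viewer, r
def world(s,fish=False):
    z=s["z_map"].astype(float); v,u=np.mgrid[0:z.shape[0],0:z.shape[1]]
    a=(u-s["cx"])/s["fx"]; b=(v-s["cy"])/s["fy"]
    if fish:
        t=np.hypot(a,b); k=np.tan(np.minimum(t,1.5))/np.maximum(t,1e-9); a,b=a*k,b*k
    P=np.stack([a*z,-b*z,-z],-1)
    W=P@R.from_quat(s["orientation"]).as_matrix().T+np.array(s["position"]); W[z<=0]=np.nan
    return W
E
python3 - <<'E'
from h import *
for c in ["top","side"]:
    s=viewer.snapshot(c); cv2.imwrite(f"pics/{c}0.png",s["pixels"]); W=world(s)
    np.save(f"{c}0.npy",W)
    print(c,s["fx"],s["cx"],s["cy"],np.round(s["position"],3),np.round(s["orientation"],3), [k for k in s])
    for n in "shaft_seat headplate coupling_mid motor_mid dock media_bottle water_bottle acid_bottle jar spanner beaker clamp_ring".split():
        for d in viewer.look_for(c,n)[:1]:
            l,t,w,h=map(int,d["box"]); 
            p=W[t+h//4:t+max(h*3//4,h//4+1),l+w//4:l+max(w*3//4,w//4+1)].reshape(-1,3)
            print(n,round(d["confidence"],2),[l,t,w,h],np.round(np.nanmedian(p,0),3))
print(read_state())
E
```

```text
pics
top 426.58122981275153 287.03062034143846 208.92123967429742 [0.408 0.047 1.315] [ 0.045 -0.046 -0.698  0.713] ['pixels', 'z_map', 'fx', 'fy', 'cx', 'cy', 'position', 'orientation']
shaft_seat 0.66 [277, 166, 53, 52] [0.619 0.003 0.065]
headplate 0.88 [279, 163, 51, 54] [ 0.627 -0.     0.065]
coupling_mid 0.7 [396, 229, 26, 18] [ 0.495 -0.303  0.086]
motor_mid 0.76 [192, 226, 23, 15] [0.492 0.283 0.115]
dock 0.62 [189, 218, 34, 35] [0.487 0.279 0.112]
media_bottle 0.57 [368, 234, 22, 18] [ 0.477 -0.216  0.089]
water_bottle 0.8 [251, 263, 22, 23] [0.382 0.111 0.186]
acid_bottle 0.93 [184, 197, 20, 24] [0.559 0.312 0.102]
jar 0.74 [326, 267, 20, 18] [ 0.381 -0.096  0.08 ]
beaker 0.87 [365, 141, 30, 32] [ 0.75  -0.239  0.007]
clamp_ring 0.6 [224, 139, 31, 26] [ 0.76   0.205 -0.   ]
side 484.02352597475584 287.21985411456177 219.81984692896316 [-0.013  0.891  0.912] [-0.126  0.416  0.865 -0.25 ] ['pixels', 'z_map', 'fx', 'fy', 'cx', 'cy', 'position', 'orientation']
shaft_seat 0.9 [247, 191, 50, 55] [0.602 0.017 0.066]
headplate 0.72 [243, 191, 57, 56] [0.602 0.02  0.066]
coupling_mi
[... 508 characters left out ...]
itions': array([-1.18759297e+00,  1.23798728e-01,  1.65027552e+00,  3.07871502e-05,
        1.36749811e+00, -8.25967247e-02]), 'joint_vel': array([-2.54664624e-04,  2.95095636e-04, -1.08784635e-04, -2.50376311e-05,
       -6.83448766e-05,  4.68313119e-04]), 'joint_torque': array([-3.95873167e-04, -4.17583859e+01, -3.60222459e+01,  7.75345601e-02,
        4.28031140e-02, -1.75738592e-06]), 'tcp_pos': array([ 0.29192361, -0.58075929,  0.21467153]), 'tcp_rot': array([9.73001874e-01, 2.30797210e-01, 1.64260858e-05, 7.77559293e-06]), 'force': array([-0.33278065,  0.1757634 ,  0.78527183]), 'torque': array([-0.03576893, -0.03900806, -0.03732862]), 'grip_force': 0.0, 'opening': 0.09512904725646905}
```

```bash
python3 - <<'E'
from h import *
im=cv2.imread("pics/top0.png"); W=np.load("top0.npy"); Ws=np.load("side0.npy")
a=cv2.resize(im[120:300,170:430],(800,554),interpolation=cv2.INTER_CUBIC); cv2.imwrite("pics/a.png",a)
def circ(W,zlo,zhi,x,y,rad,n):
    m=(W[...,2]>zlo)&(W[...,2]<zhi)&(np.hypot(W[...,0]-x,W[...,1]-y)<rad)
    p=W[m]; print(n,m.sum(),np.round(np.median(p,0),4),np.round((p.min(0)+p.max(0))/2,4),np.round(p.max(0)-p.min(0),3))
for W_,c in((W,'top'),(Ws,'side')):
    circ(W_,.088,.102,.49,-.303,.045,c+"coupling")
    circ(W_,.105,.125,.487,.28,.05,c+"motor")
    circ(W_,.112,.126,.625,0,.03,c+"nose")
    circ(W_,.055,.068,.625,0,.1,c+"plate")
    circ(W_,.072,.08,.625,0,.035,c+"hub")
    circ(W_,.11,.13,.475,-.215,.04,c+"media")
    circ(W_,.12,.14,.55,.32,.05,c+"acid")
    circ(W_,.07,.09,.378,-.09,.06,c+"jar")
E
```

```text
topcoupling 196 [ 0.4878 -0.3184  0.0948] [ 0.4877 -0.3179  0.0945] [0.046 0.047 0.013]
topmotor 230 [0.4826 0.2862 0.1142] [0.4835 0.2867 0.1132] [0.043 0.048 0.014]
topnose 53 [ 0.6207 -0.0032  0.1175] [ 0.6227 -0.0048  0.1187] [0.029 0.02  0.013]
topplate 1767 [ 0.6192 -0.0039  0.062 ] [ 0.621  -0.0043  0.0615] [0.158 0.158 0.013]
tophub 143 [ 0.615  -0.0024  0.0752] [ 0.6209 -0.0051  0.0758] [0.054 0.053 0.008]
topmedia 62 [ 0.476  -0.23    0.1196] [ 0.476  -0.2304  0.1175] [0.022 0.022 0.014]
topacid 73 [0.5671 0.3181 0.1292] [0.567  0.3183 0.1269] [0.023 0.025 0.013]
topjar 307 [ 0.3809 -0.1029  0.0799] [ 0.3822 -0.1021  0.0794] [0.054 0.055 0.015]
sidecoupling 133 [ 0.4848 -0.3137  0.0954] [ 0.484  -0.3185  0.0945] [0.049 0.058 0.012]
sidemotor 319 [0.4772 0.2931 0.1165] [0.4799 0.2889 0.1143] [0.05  0.049 0.018]
sidenose 52 [0.6151 0.0008 0.1172] [ 0.618  -0.0016  0.1189] [0.033 0.036 0.013]
sideplate 1067 [0.6027 0.0187 0.0636] [ 0.6175 -0.0026  0.0616] [0.157 0.163 0.013]
sidehub 117 [0.608  0.0078 0.0765] [ 0.6185 -0.0007  0.076 ] [0.054 0.055 0.008]
sidemedia 53 [ 0.4716 -0.2254  0.1203] [ 0.4735 -0.2296  0.1182] [0.025 0.028 0.015]
sideacid 109 [0.5615 0.3241 0.1303] [0.5648 0.3211 0.1271] [0.029 0.029 0.014]
sidejar 258 [ 0.3763 -0.0951  0.0809] [ 0.3778 -0.101   0.0789] [0.056 0.06  0.017]
```

View pics/a.png

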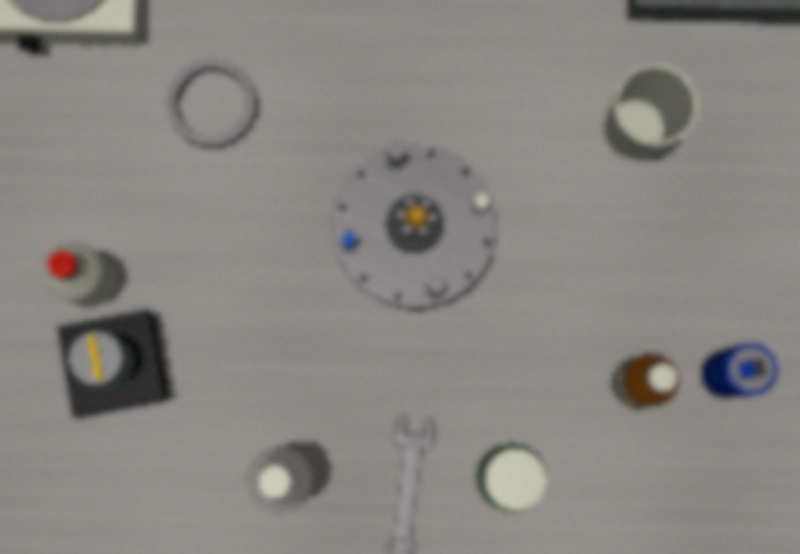

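```bash
cat >> h.py <<'E'
def Q(psi): # tool down, tool x at yaw psi
    return np.array([[np.cos(psi),np.sin(psi),0],[np.sin(psi),-np.cos(psi),0],[0,0,-1]])
def yaw(): 
    m=R.from_quat(read_state()["tcp_rot"]).as_matrix(); return np.arctan2(m[1,0],m[0,0])
def rows(target,psi_deg,n=10,start=None):
    """equal rows from the start (p,yaw) to target; shift in the frame before each turn"""
    s=read_state(); p0,y0=(np.array(s["tcp_pos"]),yaw()) if start is None else start
    d=(np.radians(psi_deg)-y0+np.pi)%(2*np.pi)-np.pi
    p,y=p0.copy(),y0; out=[]
    for i in range(1,n+1):
        t=p0+(np.array(target)-p0)*i/n
        sh=np.round(Q(y).T@(t-p),4); w=round(-d/n,4)
        out.append([sh.tolist(),[0,0,w]]); p=p+Q(y)@sh; y-=w
    for o in out: print(o)
    print("end",np.round(p,4),round(np.degrees(y),2))
E
python3 - <<'E'
from h import *
rows([.487,-.318,.20],90)
E
```

```text
[[0.0292, -0.0147, 0.0015], [0, 0, np.float64(-0.1105)]]
[[0.0307, -0.0114, 0.0014], [0, 0, np.float64(-0.1105)]]
[[0.0318, -0.008, 0.0015], [0, 0, np.float64(-0.1105)]]
[[0.0324, -0.0044, 0.0015], [0, 0, np.float64(-0.1105)]]
[[0.0327, -0.0008, 0.0014], [0, 0, np.float64(-0.1105)]]
[[0.0326, 0.0028, 0.0015], [0, 0, np.float64(-0.1105)]]
[[0.0321, 0.0064, 0.0015], [0, 0, np.float64(-0.1105)]]
[[0.0312, 0.0099, 0.0014], [0, 0, np.float64(-0.1105)]]
[[0.0299, 0.0133, 0.0015], [0, 0, np.float64(-0.1105)]]
[[0.0283, 0.0165, 0.0015], [0, 0, np.float64(-0.1105)]]
end [ 0.487 -0.318  0.2  ] 90.0
```

Call:
{"fn": "carry_out", "kwargs": {"series": [[[0.029, -0.015, 0.0015], [0, 0, -0.11], 1], [[0.031, -0.011, 0.0015], [0, 0, -0.11], 1], [[0.032, -0.008, 0.0015], [0, 0, -0.11], 1], [[0.032, -0.004, 0.0015], [0, 0, -0.11], 1], [[0.033, -0.001, 0.0015], [0, 0, -0.11], 1], [[0.033, 0.003, 0.0015], [0, 0, -0.11], 1], [[0.032, 0.006, 0.0015], [0, 0, -0.11], 1], [[0.031, 0.01, 0.0015], [0, 0, -0.11], 1], [[0.03, 0.013, 0.0015], [0, 0, -0.11], 1], [[0.028, 0.016, 0.0015], [0, 0, -0.115], 1]]}}

```text
time_s: 2.55
tcp_pos: [0.4877, -0.3175, 0.1997]
tcp_rot: [0.706, 0.708, 0.0, 0.0]
force: [-1.4, -0.1, 0.3]
opening: 0.0949
grip_force: 0.0
```

```bash
python3 - <<'E'
from h import *
s=viewer.snapshot("wrist"); cv2.imwrite("pics/w1.png",s["pixels"]); np.savez("w1.npz",**s); W=world(s,True)
print(s["fx"],s["cx"],s["cy"],np.round(s["position"],3))
st=read_state();print(st["time_s"],st["tcp_pos"],np.degrees(yaw()))
m=(W[...,2]>.088)&(W[...,2]<.102)&(np.hypot(W[...,0]-.487,W[...,1]+.318)<.045); p=W[m]
print(m.sum(),np.median(p,0),(p.min(0)+p.max(0))/2,p.max(0)-p.min(0))
rows([.62,-.004,.28],90)
E
```

```text
325.19226210127806 277.5392374931702 208.86738732972796 [ 0.488 -0.251  0.371]
2.6 [ 0.48939344 -0.31472052  0.19947563] 90.50332779842081
2003 [ 0.48592581 -0.31632325  0.09527016] [ 0.48588984 -0.31704955  0.09282268] [0.04918288 0.0491158  0.009577  ]
[[0.031, 0.0133, -0.0081], [0, 0, np.float64(0.0009)]]
[[0.0309, 0.0133, -0.008], [0, 0, np.float64(0.0009)]]
[[0.031, 0.0133, -0.0081], [0, 0, np.float64(0.0009)]]
[[0.031, 0.0133, -0.008], [0, 0, np.float64(0.0009)]]
[[0.031, 0.0132, -0.0081], [0, 0, np.float64(0.0009)]]
[[0.031, 0.0132, -0.008], [0, 0, np.float64(0.0009)]]
[[0.031, 0.0131, -0.0081], [0, 0, np.float64(0.0009)]]
[[0.0311, 0.0132, -0.008], [0, 0, np.float64(0.0009)]]
[[0.031, 0.0131, -0.0081], [0, 0, np.float64(0.0009)]]
[[0.0311, 0.0131, -0.008], [0, 0, np.float64(0.0009)]]
end [ 0.62  -0.004  0.28 ] 89.99
```

View pics/w1.png

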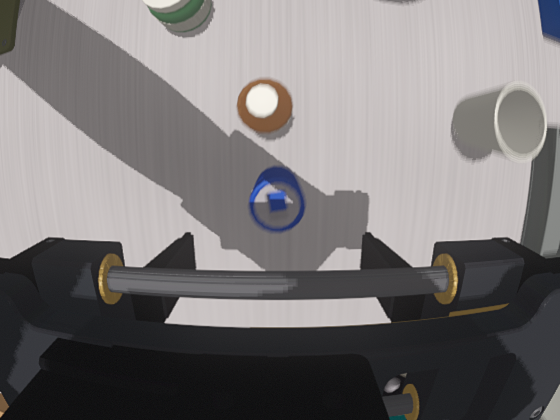

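Call:
{"fn": "carry_out", "kwargs": {"series": [[[0.025, 0.013, 0], [0, 0, 0], 1], [[0.025, 0.013, 0], [0, 0, 0], 1], [[0.025, 0.013, 0], [0, 0, 0], 1], [[0.025, 0.013, 0], [0, 0, 0], 1], [[0.025, 0.013, 0], [0, 0, 0], 1], [[0.025, 0.013, 0], [0, 0, 0], 1], [[0.025, 0.013, 0], [0, 0, 0], 1], [[0.025, 0.013, 0], [0, 0, 0], 1], [[0.025, 0.013, 0], [0, 0, 0], 1], [[0.025, 0.013, 0], [0, 0, 0], 1]]}}

```text
time_s: 3.85
tcp_pos: [0.6175, -0.0679, 0.1997]
tcp_rot: [0.707, 0.707, -0.0, 0.0]
force: [0.1, -0.6, 0.3]
opening: 0.0955
grip_force: 0.0
```

```bash
cat >> h.py <<'E'
def rect(s,z0,c,rin,rout=None,fish=True):
    """image rectified onto plane z0, 0.25 mm/px, centre c, x_world -> up, y_world -> left"""
    N=240; g=np.arange(N)-N/2
    X=c[0]-g[:,None]*.00025+0*g; Y=c[1]-g[None,:]*.00025+0*g[:,None]
    P=(np.stack([X,Y,np.full_like(X,z0)],-1)-np.array(s["position"]))@R.from_quat(s["orientation"]).as_matrix()
    a,b,d=P[...,0],-P[...,1],-P[...,2]; rr=np.hypot(a,b); k=np.arctan2(rr,d)/rr if fish else 1/d
    mx=(a*k*s["fx"]+s["cx"]).astype(np.float32); my=(b*k*s["fy"]+s["cy"]).astype(np.float32)
    return cv2.remap(s["pixels"],mx,my,cv2.INTER_CUBIC), cv2.remap(s["z_map"],mx,my,cv2.INTER_NEAREST),world(s,fish)
E
python3 - <<'E'
from h import *
for i in range(2): s=viewer.snapshot("wrist")
np.savez("w2.npz",**s); W=world(s,True)
st=read_state();print(st["time_s"],st["tcp_pos"],np.degrees(yaw()),s["position"])
for lo,hi,rad in((.112,.126,.03),(.072,.079,.035),(.055,.068,.1),(.105,.113,.022)):
    m=(W[...,2]>lo)&(W[...,2]<hi)&(np.hypot(W[...,0]-.62,W[...,1]+.004)<rad); p=W[m]
    print(m.sum(),np.median(p,0),(p.min(0)+p.max(0))/2,p.max(0)-p.min(0))
s1=dict(np.load("w1.npz"))
a=rect(s1,.095,(.486,-.317),0)[0]; b=rect(s,.11,(.62,-.004),0)[0]
cv2.imwrite("pics/r.png",cv2.resize(np.hstack([a,b]),(800,400)))
E
```

```text
3.95 [ 0.61783922 -0.06678348  0.19964846] 90.11774159441579 [0.61849824 0.00065453 0.37072053]
653 [ 0.6200286  -0.00238559  0.1194943 ] [ 0.61969317 -0.00371948  0.1183004 ] [0.02927591 0.02786604 0.01259461]
1881 [ 0.6194533  -0.00201813  0.07582796] [ 0.62030756 -0.00254185  0.07578842] [0.05434397 0.05575914 0.00492682]
16632 [ 0.62027141 -0.00121487  0.0627948 ] [ 0.61999272 -0.00238962  0.06360581] [0.15904635 0.15762753 0.0087547 ]
475 [ 0.62012891 -0.00412478  0.11081198] [ 0.62010371 -0.0025625   0.11090157] [0.03486558 0.03546902 0.00411059]
```

View pics/r.png

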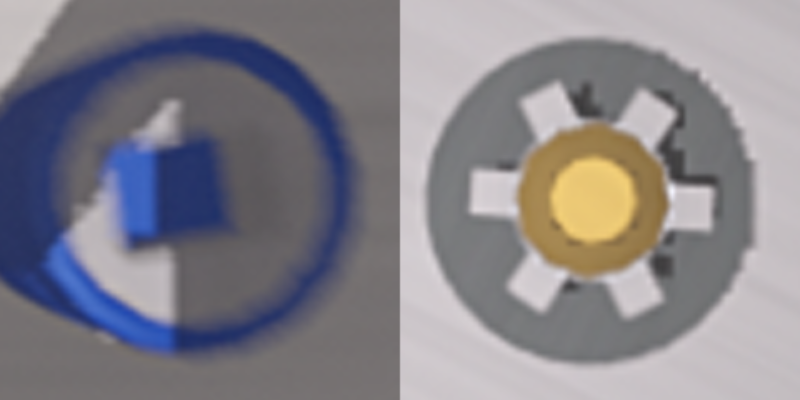

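```bash
python3 - <<'E'
from h import *
s=dict(np.load("w1.npz"))
N=240
im,zr,W=rect(s,.095,(.486,-.317),0)
# per-pixel world z via remap of W z
s2=dict(s); s2["pixels"]=W[...,2].astype(np.float32); 
Zw=rect(s2,.095,(.486,-.317),0)[0]
print(np.round(Zw[60:190:8,40:200:8]*1000).astype(int))
m=((Zw<.088)).astype(np.uint8); m[np.hypot(*(np.mgrid[0:N,0:N]-N/2))>75]=0
c=max(cv2.findContours(m,0,2)[0],key=cv2.contourArea); print(cv2.minAreaRect(c), cv2.contourArea(c)*.0625)
big=cv2.resize(s["pixels"][160:240,230:330],(800,640),interpolation=cv2.INTER_NEAREST)[:600]
cv2.imwrite("pics/r2.png",big)
E
```

```text
[[                  91                   95                   96
                    95                   95                   95
                    95                   95                   96
                    95                   95                   95
                    96                   96                   93
                    95                   96                   94
                    96                   96]
 [                  94                   95                   96
                    95                   95                   95
  -9223372036854775808 -9223372036854775808                   96
                    96                   95                   95
                    96                   96                   95
                    95                   95                   96
                    95                   96]
 [                  96                   96                   95
                    95                   96                   95
                    96                   95                   95
                    95             
[... 5765 characters left out ...]
     95                   96                   96
                    96                   95]
 [                  77                   92                   96
                    95                   95                   95
                    95                   96                   94
                    95                   95                   95
                    95                   95                   95
                    95                   96                   96
                    97                   -7]]
((116.77177429199219, 117.92266845703125), (68.2777099609375, 95.54839324951172), 80.96051788330078) 374.4375<stdin>:8: RuntimeWarning: invalid value encountered in cast
```

View pics/r2.png

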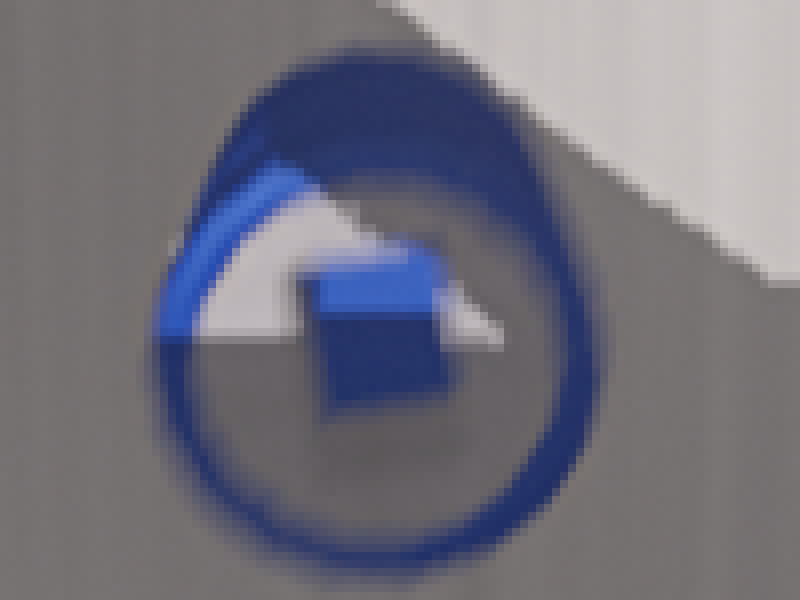

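Call:
{"fn": "carry_out", "kwargs": {"series": [[[-0.025, -0.013, 0.003], [0, 0, 0], 1], [[-0.025, -0.013, 0.003], [0, 0, 0], 1], [[-0.025, -0.013, 0.003], [0, 0, 0], 1], [[-0.025, -0.013, 0.003], [0, 0, 0], 1], [[-0.025, -0.013, 0.003], [0, 0, 0], 1], [[-0.025, -0.013, 0.003], [0, 0, 0], 1], [[-0.025, -0.013, 0.003], [0, 0, 0], 1], [[-0.025, -0.013, 0.003], [0, 0, 0], 1], [[-0.025, -0.013, 0.003], [0, 0, 0], 1], [[-0.024, -0.014, 0.003], [0, 0, 0], 1]]}}

```text
time_s: 5.2
tcp_pos: [0.4848, -0.3191, 0.1697]
tcp_rot: [0.708, 0.707, -0.0, 0.0]
force: [-0.2, -0.0, -0.3]
opening: 0.0949
grip_force: 0.0
```

```bash
python3 - <<'E'
from h import *
for i in range(2): s=viewer.snapshot("wrist")
st=read_state();print(st["time_s"],st["tcp_pos"],np.degrees(yaw()))
W=world(s,True)
m=(W[...,2]>.088)&(W[...,2]<.102)&(np.hypot(W[...,0]-.487,W[...,1]+.318)<.045); p=W[m]
print(m.sum(),(p.min(0)+p.max(0))/2,p.max(0)-p.min(0))
s2=dict(s); s2["pixels"]=W[...,2].astype(np.float32); c=(.4865,-.317)
Zw=rect(s2,.095,c,0)[0]; m=(Zw<.088).astype(np.uint8); m[np.hypot(*(np.mgrid[0:240,0:240]-120))>75]=0
print(cv2.minAreaRect(max(cv2.findContours(m,0,2)[0],key=cv2.contourArea)))
E
```

```text
5.3 [ 0.48419555 -0.31975416  0.16931396] 89.7740495218903
2496 [ 0.48608936 -0.31699999  0.09300438] [0.04859185 0.04894613 0.0099011 ]
((116.99420166015625, 120.4624252319336), (67.81751251220703, 94.27545928955078), 81.25383758544922)
```

Call:
{"fn": "carry_out", "kwargs": {"series": [[[0, 0, 0.02], [0, 0, 0], 1], [[0, 0, 0.025], [0, 0, 0], 1], [[0, 0, 0.025], [0, 0, 0], 1], [[0, 0, 0.025], [0, 0, 0], 1], [[0, 0, 0.02], [0, 0, 0], 1], [[0, 0, 0.004], [0, 0, 0], 1], [[0, 0, 0], [0, 0, 0], -1], [[0, 0, 0], [0, 0, 0], -1], [[0, 0, 0], [0, 0, 0], -1], [[0, 0, 0], [0, 0, 0], -1]]}}

```text
time_s: 6.55
tcp_pos: [0.4865, -0.3177, 0.0513]
tcp_rot: [0.707, 0.707, 0.0, 0.001]
force: [0.0, 0.3, -0.8]
opening: 0.0606
grip_force: 0.0
```

Call:
{"fn": "carry_out", "kwargs": {"series": [[[0, 0, 0], [0, 0, 0], -1], [[0, 0, 0], [0, 0, 0], -1], [[0, 0, 0], [0, 0, 0], -1], [[0, 0, 0], [0, 0, 0], -1], [[0, 0, -0.015], [0, 0, 0], -1], [[0, 0, -0.025], [0, 0, 0], -1], [[0, 0, -0.03], [0, 0, 0], -1], [[0, 0, -0.03], [0, 0, 0], -1], [[0, 0, -0.03], [0, 0, 0], -1], [[0, 0, -0.015], [0, 0, 0], -1]]}}

```text
time_s: 7.8
tcp_pos: [0.4866, -0.3177, 0.1978]
tcp_rot: [0.707, 0.707, 0.0, 0.001]
force: [0.1, -0.8, -4.2]
opening: 0.0498
grip_force: 30.0
```

```bash
python3 - <<'E'
from h import *
for i in range(2): s=viewer.snapshot("wrist")
st=read_state();print(st["time_s"],st["tcp_pos"],np.degrees(yaw()),st["opening"],st["grip_force"],st["force"])
W=world(s,True); c=st["tcp_pos"]; zt=c[2]+.044; print(zt)
m=(abs(W[...,2]-zt)<.008)&(np.hypot(W[...,0]-c[0],W[...,1]-c[1])<.03); p=W[m]
print(m.sum(),np.median(p,0),(p.min(0)+p.max(0))/2,p.max(0)-p.min(0))
cv2.imwrite("pics/w3.png",s["pixels"])
E
```

```text
7.9 [ 0.48691077 -0.31794092  0.19763209] 90.00512044185528 0.04986003158351551 29.995268220081925 [-0.15576129  0.85606609 -2.3082602 ]
0.2416320922374
5884 [ 0.48747206 -0.30716896  0.24360481] [ 0.48691617 -0.31611498  0.24158087] [0.05589644 0.04651651 0.01585658]
```

View pics/w3.png

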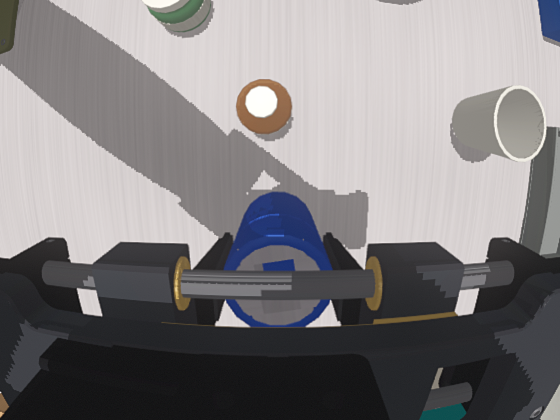

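Call:
{"fn": "carry_out", "kwargs": {"series": [[[0.025, 0.0106, 0], [0, 0, 0], -1], [[0.043, 0.018, 0], [0, 0, 0], -1], [[0.043, 0.018, 0], [0, 0, 0], -1], [[0.043, 0.018, 0], [0, 0, 0], -1], [[0.043, 0.018, 0], [0, 0, 0], -1], [[0.043, 0.018, 0], [0, 0, 0], -1], [[0.043, 0.018, 0], [0, 0, 0], -1], [[0.0315, 0.0144, 0], [0, 0, 0], -1], [[0, 0, 0], [0, 0, 0.105], -1], [[0, 0, 0], [0, 0, 0.105], -1]]}}

```text
time_s: 9.15
tcp_pos: [0.6181, -0.0021, 0.193]
tcp_rot: [0.778, 0.628, -0.001, -0.001]
force: [0.3, 0.3, -4.1]
opening: 0.0498
grip_force: 30.0
```

```bash
python3 - <<'E'
from h import *
im=[]
for c in ("side","wrist"):
    s=viewer.snapshot(c); s=viewer.snapshot(c); im.append(s)
st=read_state();print(st["time_s"],st["tcp_pos"],np.degrees(yaw()),st["opening"],st["force"],st["torque"])
a=cv2.resize(im[0]["pixels"][130:260,210:340],(400,400),interpolation=cv2.INTER_CUBIC)
b=cv2.resize(im[1]["pixels"][170:340,195:365],(400,400),interpolation=cv2.INTER_CUBIC)
cv2.imwrite("pics/p4.png",np.hstack([a,b]))
E
```

```text
9.35 [ 0.61836589 -0.00287968  0.1940184 ] 78.06693589568508 0.049820306266497194 [-0.0081428  -0.9364094  -3.24925811] [-0.07254369 -0.07003476 -0.05181497]
```

View pics/p4.png

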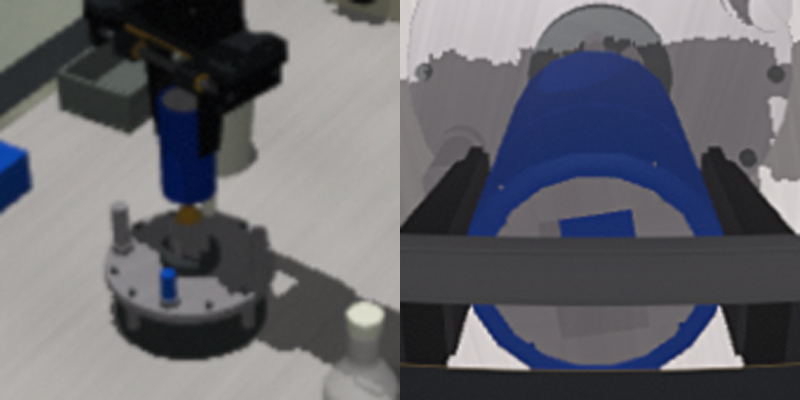

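Call:
{"fn": "carry_out", "kwargs": {"series": [[[0, 0.001, 0.005], [0, 0, 0], -1], [[0, 0, 0.008], [0, 0, 0], -1], [[0, 0, 0.008], [0, 0, 0], -1], [[0, 0, 0.007], [0, 0, 0], -1], [[0, 0, 0.002], [0, 0, 0], -1], [[0, 0, 0.002], [0, 0, 0], -1], [[0, 0, 0.002], [0, 0, 0], -1], [[0, 0, 0.002], [0, 0, 0], -1], [[0, 0, 0.002], [0, 0, 0], -1], [[0, 0, 0.002], [0, 0, 0], -1]]}}

```text
time_s: 10.6
tcp_pos: [0.6201, -0.0031, 0.1556]
tcp_rot: [0.777, 0.629, 0.0, 0.0]
force: [0.8, 0.7, -3.5]
opening: 0.0498
grip_force: 30.0
```

Call:
{"fn": "carry_out", "kwargs": {"series": [[[0, 0, 0.001], [0, 0, 0], -1], [[0, 0, 0.001], [0, 0, 0], -1], [[0, 0, 0.001], [0, 0, 0], -1], [[0, 0, 0.001], [0, 0, 0], -1], [[0, 0, 0.001], [0, 0, 0], -1], [[0, 0, 0.001], [0, 0, 0], -1], [[0, 0, 0.001], [0, 0, 0], -1], [[0, 0, 0.001], [0, 0, 0], -1], [[0, 0, 0.001], [0, 0, 0], -1], [[0, 0, 0.001], [0, 0, 0], -1]]}}

```text
time_s: 11.85
tcp_pos: [0.6201, -0.0031, 0.1456]
tcp_rot: [0.777, 0.629, -0.0, -0.0]
force: [1.0, -0.4, -2.9]
opening: 0.0498
grip_force: 30.0
```

Meshed without resistance. Home is at TCP z ≈ 0.126.

Call:
{"fn": "carry_out", "kwargs": {"series": [[[0, 0, 0.003], [0, 0, 0], -1], [[0, 0, 0.003], [0, 0, 0], -1], [[0, 0, 0.003], [0, 0, 0], -1], [[0, 0, 0.003], [0, 0, 0], -1], [[0, 0, 0.002], [0, 0, 0], -1], [[0, 0, 0.002], [0, 0, 0], -1], [[0, 0, 0.001], [0, 0, 0], -1], [[0, 0, 0.001], [0, 0, 0], -1], [[0, 0, 0.001], [0, 0, 0], -1], [[0, 0, 0], [0, 0, 0], -1]]}}

```text
time_s: 13.1
tcp_pos: [0.6201, -0.0031, 0.1266]
tcp_rot: [0.777, 0.629, -0.0, -0.0]
force: [-0.9, -0.3, -2.9]
opening: 0.0497
grip_force: 30.0
```

Call:
{"fn": "carry_out", "kwargs": {"series": [[[0, 0, 0.0005], [0, 0, 0], -1], [[0, 0, 0.0005], [0, 0, 0], -1], [[0, 0, 0.0005], [0, 0, 0], -1], [[0, 0, 0], [0, 0, 0], -1], [[0, 0, 0], [0, 0, 0], 1], [[0, 0, 0], [0, 0, 0], 1], [[0, 0, 0], [0, 0, 0], 1], [[0, 0, 0], [0, 0, 0], 1], [[0, 0, 0], [0, 0, 0], 1], [[0, 0, 0], [0, 0, 0], 1]]}}

```text
time_s: 14.35
tcp_pos: [0.6201, -0.0032, 0.1251]
tcp_rot: [0.777, 0.629, -0.0, -0.0]
force: [0.5, -0.1, -0.0]
opening: 0.0944
grip_force: 0.0
```

Call:
{"fn": "carry_out", "kwargs": {"series": [[[0, 0, -0.01], [0, 0, 0], 1], [[0, 0, -0.02], [0, 0, 0], 1], [[0, 0, -0.025], [0, 0, 0], 1], [[0, 0, -0.025], [0, 0, 0], 1], [[0, 0, -0.02], [0, 0, 0], 1], [[0, 0, 0], [0, 0, 0], 1], [[-0.02, 0, 0], [0, 0, 0], 1], [[-0.025, 0, 0], [0, 0, 0], 1], [[-0.02, 0, 0], [0, 0, 0], 1], [[0, 0, 0], [0, 0, 0], 1]]}}

```text
time_s: 15.6
tcp_pos: [0.6058, -0.0684, 0.2242]
tcp_rot: [0.778, 0.628, -0.001, -0.001]
force: [0.1, 0.4, -1.3]
opening: 0.0951
grip_force: 0.0
```

```bash
python3 - <<'E'
from h import *
for i in range(2): s=viewer.snapshot("wrist")
st=read_state();print(st["time_s"],st["tcp_pos"],np.degrees(yaw()))
W=world(s,True); c=(.62,-.003)
m=(abs(W[...,2]-.17)<.006)&(np.hypot(W[...,0]-c[0],W[...,1]-c[1])<.035); p=W[m]
print(m.sum(),np.median(p,0),(p.min(0)+p.max(0))/2,p.max(0)-p.min(0))
s2=dict(s); s2["pixels"]=W[...,2].astype(np.float32)
Zw=rect(s2,.17,c,0)[0]; m=(Zw<.163).astype(np.uint8); m[np.hypot(*(np.mgrid[0:240,0:240]-120))>75]=0
print(cv2.minAreaRect(max(cv2.findContours(m,0,2)[0],key=cv2.contourArea)))
cv2.imwrite("pics/w5.png",rect(s,.17,c,0)[0])
p0=np.array([.6061,-.0667,.225]); 
rows([.483,.2875,.225],20,10,(p0,np.radians(78)))
E
```

```text
15.7 [ 0.60633216 -0.06694765  0.22467553] 77.92244817403979
3124 [ 0.6204477  -0.00327944  0.17039848] [ 0.6205144  -0.00338485  0.16872252] [0.04893112 0.04963894 0.00916556]
((120.51823425292969, 118.08970642089844), (97.43714141845703, 68.15493774414062), 2.544804334640503)
[[0.0321, -0.0194, 0.0], [0, 0, np.float64(0.1012)]]
[[0.0299, -0.0226, 0.0], [0, 0, np.float64(0.1012)]]
[[0.0276, -0.0254, 0.0], [0, 0, np.float64(0.1012)]]
[[0.0248, -0.0281, 0.0], [0, 0, np.float64(0.1012)]]
[[0.0218, -0.0305, 0.0], [0, 0, np.float64(0.1012)]]
[[0.0187, -0.0325, 0.0], [0, 0, np.float64(0.1012)]]
[[0.0153, -0.0343, 0.0], [0, 0, np.float64(0.1012)]]
[[0.0117, -0.0356, 0.0], [0, 0, np.float64(0.1012)]]
[[0.0081, -0.0366, 0.0], [0, 0, np.float64(0.1012)]]
[[0.0044, -0.0373, 0.0], [0, 0, np.float64(0.1012)]]
end [0.483  0.2876 0.225 ] 20.02
```

Call:
{"fn": "carry_out", "kwargs": {"series": [[[0.032, -0.019, 0], [0, 0, 0.101], 1], [[0.03, -0.023, 0], [0, 0, 0.101], 1], [[0.028, -0.025, 0], [0, 0, 0.101], 1], [[0.025, -0.028, 0], [0, 0, 0.101], 1], [[0.022, -0.031, 0], [0, 0, 0.101], 1], [[0.019, -0.032, 0], [0, 0, 0.101], 1], [[0.015, -0.034, 0], [0, 0, 0.101], 1], [[0.012, -0.036, 0], [0, 0, 0.101], 1], [[0.008, -0.037, 0], [0, 0, 0.101], 1], [[0.004, -0.037, 0], [0, 0, 0.101], 1]]}}

```text
time_s: 16.95
tcp_pos: [0.4829, 0.29, 0.2252]
tcp_rot: [0.985, 0.173, 0.0, -0.0]
force: [0.0, 0.3, -0.2]
opening: 0.0952
grip_force: 0.0
```

```bash
python3 - <<'E'
from h import *
for i in range(3): s=viewer.snapshot("wrist")
st=read_state();print(st["time_s"],st["tcp_pos"],np.degrees(yaw()))
W=world(s,True); c=(.482,.288)
m=(abs(W[...,2]-.116)<.006)&(np.hypot(W[...,0]-c[0],W[...,1]-c[1])<.035); p=W[m]
print(m.sum(),np.median(p,0),(p.min(0)+p.max(0))/2,p.max(0)-p.min(0))
for n,zz,cc in(("acid",.128,(.567,.319)),):
    m=(abs(W[...,2]-zz)<.006)&(np.hypot(W[...,0]-cc[0],W[...,1]-cc[1])<.035); p=W[m]; print(n,(p.min(0)+p.max(0))/2)
im=rect(s,.117,c,0)[0]
h=cv2.cvtColor(im,cv2.COLOR_BGR2HSV); y=cv2.inRange(h,(15,110,80),(40,255,255))
cc=max(cv2.findContours(y,0,2)[0],key=cv2.contourArea); print(cv2.minAreaRect(cc))
cv2.imwrite("pics/w6.png",np.hstack([cv2.resize(im,(400,400)),cv2.resize(s["pixels"][100:360,147:407],(400,400))]))
E
```

```text
17.1 [0.48291402 0.28982947 0.2250659 ] 20.358823782949738
2202 [0.48292351 0.28978048 0.11581168] [0.48220368 0.28939003 0.11511884] [0.0476348  0.04744783 0.01021321]
acid [0.5656358  0.32147711 0.12820631]
((116.75293731689453, 121.38823699951172), (161.61318969726562, 27.76709747314453), 77.47119140625)
```

View pics/w6.png

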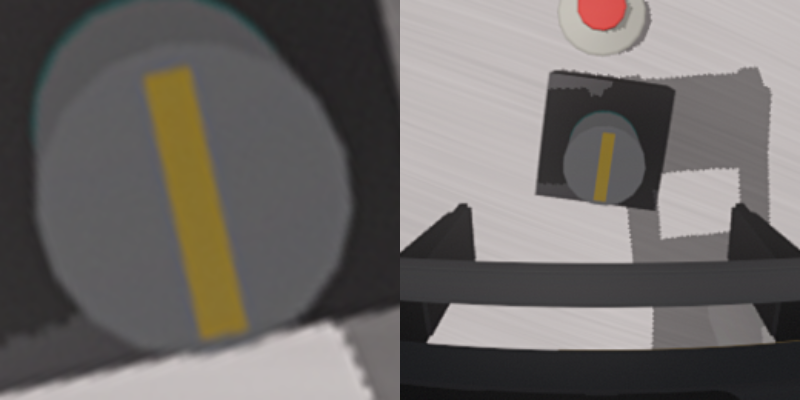

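Call:
{"fn": "carry_out", "kwargs": {"series": [[[-0.001, 0, 0.015], [0, 0, 0], 1], [[0, 0, 0.025], [0, 0, 0], 1], [[0, 0, 0.03], [0, 0, 0], 1], [[0, 0, 0.03], [0, 0, 0], 1], [[0, 0, 0.03], [0, 0, 0], 1], [[0, 0, 0.02], [0, 0, 0], 1], [[0, 0, 0.009], [0, 0, 0], 1], [[0, 0, 0], [0, 0, 0], -1], [[0, 0, 0], [0, 0, 0], -1], [[0, 0, 0], [0, 0, 0], -1]]}}

```text
time_s: 18.35
tcp_pos: [0.4837, 0.2882, 0.0674]
tcp_rot: [0.985, 0.175, 0.001, -0.0]
force: [0.7, 0.2, -0.9]
opening: 0.0705
grip_force: 0.0
```

Call:
{"fn": "carry_out", "kwargs": {"series": [[[0, 0, 0], [0, 0, 0], -1], [[0, 0, 0], [0, 0, 0], -1], [[0, 0, 0], [0, 0, 0], -1], [[0, 0, 0], [0, 0, 0], -1], [[0, 0, 0], [0, 0, 0], -1], [[0, 0, -0.005], [0, 0, 0], -1], [[0, 0, -0.005], [0, 0, 0], -1], [[0, 0, -0.01], [0, 0, 0], -1], [[0, 0, -0.01], [0, 0, 0], -1], [[0, 0, -0.01], [0, 0, 0], -1]]}}

```text
time_s: 19.6
tcp_pos: [0.4814, 0.2864, 0.104]
tcp_rot: [0.985, 0.175, -0.002, 0.002]
force: [0.7, -0.1, -5.9]
opening: 0.0478
grip_force: 30.0
```

Call:
{"fn": "carry_out", "kwargs": {"series": [[[0, 0, -0.01], [0, 0, 0], -1], [[0, 0, -0.018], [0, 0, 0], -1], [[0, 0, -0.02], [0, 0, 0], -1], [[0, 0, -0.02], [0, 0, 0], -1], [[0, 0, -0.02], [0, 0, 0], -1], [[0, 0, -0.02], [0, 0, 0], -1], [[0, 0, -0.02], [0, 0, 0], -1], [[0, 0, -0.016], [0, 0, 0], -1], [[0, 0, 0], [0, 0, 0], -1], [[0, 0, 0], [0, 0, 0], -1]]}}

```text
time_s: 20.85
tcp_pos: [0.4825, 0.2876, 0.2493]
tcp_rot: [0.985, 0.174, -0.001, 0.0]
force: [-0.4, -0.8, -5.3]
opening: 0.0475
grip_force: 30.0
```

```bash
python3 - <<'E'
from h import *
for i in range(2): s=viewer.snapshot("wrist")
st=read_state();print(st["time_s"],st["tcp_pos"],np.degrees(yaw()),st["tcp_rot"],st["opening"],st["force"])
W=world(s,True); c=st["tcp_pos"]; zt=c[2]+.049
m=(abs(W[...,2]-zt)<.006)&(np.hypot(W[...,0]-c[0],W[...,1]-c[1])<.03); p=W[m]
print(m.sum(),np.median(p,0))
im=rect(s,zt+.001,c,0)[0]
h=cv2.cvtColor(im,cv2.COLOR_BGR2HSV); y=cv2.inRange(h,(15,110,80),(40,255,255))
for k in cv2.findContours(y,0,2)[0]:
    if cv2.contourArea(k)>100: print(cv2.minAreaRect(k))
cv2.imwrite("pics/w7.png",np.hstack([cv2.resize(im,(400,400)),cv2.resize(s["pixels"][150:360,172:382],(400,400))]))
E
```

```text
20.95 [0.48229041 0.28752456 0.24872477] 20.098767845338003 [ 9.84656955e-01  1.74496934e-01 -1.18205621e-03  3.23190988e-04] 0.04735603146135525 [-0.07949424  0.31660189 -5.58790822]
5246 [0.48399892 0.28911015 0.29799704]
((131.53013610839844, 156.77337646484375), (61.66533279418945, 28.986806869506836), 77.59258270263672)
((110.01179504394531, 59.451866149902344), (34.12964630126953, 28.810739517211914), 77.19573211669922)
```

View pics/w7.png

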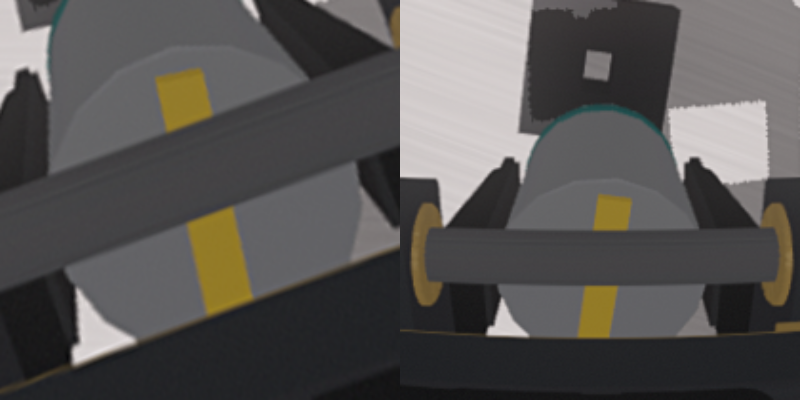

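```bash
python3 - <<'E'
from h import *
rows([.6202,-.0028,.249],94.5,10,(np.array([.4823,.2877,.249]),np.radians(20.1)))
E
```

```text
[[0.003, 0.032, 0.0], [0, 0, np.float64(-0.1299)]]
[[-0.0012, 0.0321, 0.0], [0, 0, np.float64(-0.1299)]]
[[-0.0054, 0.0318, 0.0], [0, 0, np.float64(-0.1299)]]
[[-0.0094, 0.0307, 0.0], [0, 0, np.float64(-0.1299)]]
[[-0.0133, 0.0293, 0.0], [0, 0, np.float64(-0.1299)]]
[[-0.017, 0.0273, 0.0], [0, 0, np.float64(-0.1299)]]
[[-0.0204, 0.0248, 0.0], [0, 0, np.float64(-0.1299)]]
[[-0.0235, 0.022, 0.0], [0, 0, np.float64(-0.1299)]]
[[-0.0261, 0.0188, 0.0], [0, 0, np.float64(-0.1299)]]
[[-0.0283, 0.0153, 0.0], [0, 0, np.float64(-0.1299)]]
end [ 0.6202 -0.0028  0.249 ] 94.53
```

Call:
{"fn": "carry_out", "kwargs": {"series": [[[0.003, 0.032, 0], [0, 0, -0.13], -1], [[-0.001, 0.032, 0], [0, 0, -0.13], -1], [[-0.005, 0.032, 0], [0, 0, -0.13], -1], [[-0.0095, 0.031, 0], [0, 0, -0.13], -1], [[-0.0135, 0.029, 0], [0, 0, -0.13], -1], [[-0.017, 0.0275, 0], [0, 0, -0.13], -1], [[-0.0205, 0.025, 0], [0, 0, -0.13], -1], [[-0.0235, 0.022, 0], [0, 0, -0.13], -1], [[-0.026, 0.019, 0], [0, 0, -0.13], -1], [[-0.0285, 0.015, 0], [0, 0, -0.13], -1]]}}

```text
time_s: 22.2
tcp_pos: [0.6214, -0.004, 0.2488]
tcp_rot: [0.677, 0.736, -0.001, -0.001]
force: [0.3, -0.4, -5.0]
opening: 0.0477
grip_force: 30.0
```

Call:
{"fn": "carry_out", "kwargs": {"series": [[[0, 0, 0], [0, 0, 0], -1], [[0, 0, 0], [0, 0, 0], -1], [[0, 0, 0.005], [0, 0, 0], -1], [[0, 0, 0.005], [0, 0, 0], -1], [[0, 0, 0.004], [0, 0, 0], -1], [[0, 0, 0], [0, 0, 0], -1], [[0, 0, 0], [0, 0, 0], -1], [[0, 0, 0], [0, 0, 0], -1], [[0, 0, 0], [0, 0, 0], -1], [[0, 0, 0], [0, 0, 0], -1]]}}

```text
time_s: 23.45
tcp_pos: [0.6216, -0.0031, 0.2363]
tcp_rot: [0.678, 0.735, 0.0, 0.0]
force: [-0.6, -0.0, -5.8]
opening: 0.0475
grip_force: 30.0
```

```bash
python3 - <<'E'
from h import *
t=viewer.snapshot("side"); s=viewer.snapshot("wrist")
st=read_state();print(st["time_s"],st["tcp_pos"],np.degrees(yaw()),st["tcp_rot"],st["opening"],st["force"])
W=world(s,True); c=st["tcp_pos"]; zt=c[2]+.049
im=rect(s,zt+.001,c,0)[0]
h=cv2.cvtColor(im,cv2.COLOR_BGR2HSV); y=cv2.inRange(h,(15,110,80),(40,255,255))
for k in cv2.findContours(y,0,2)[0]:
    if cv2.contourArea(k)>100: print(cv2.minAreaRect(k))
cv2.imwrite("pics/p8.png",np.hstack([cv2.resize(t["pixels"][110:220,215:325],(400,400),interpolation=cv2.INTER_CUBIC),cv2.resize(s["pixels"][150:360,172:382],(400,400))]))
E
```

```text
23.55 [ 0.62153644 -0.00307423  0.236203  ] 94.5830474891498 [6.78268385e-01 7.34814261e-01 9.34558629e-06 9.53268714e-06] 0.04751675006511951 [-0.18497686 -0.16342191 -6.08755164]
((161.5288543701172, 119.93738555908203), (60.51022720336914, 29.06437110900879), 2.935673236846924)
((61.91698455810547, 114.90943908691406), (33.35978698730469, 28.92919158935547), 2.4895529747009277)
```

View pics/p8.png

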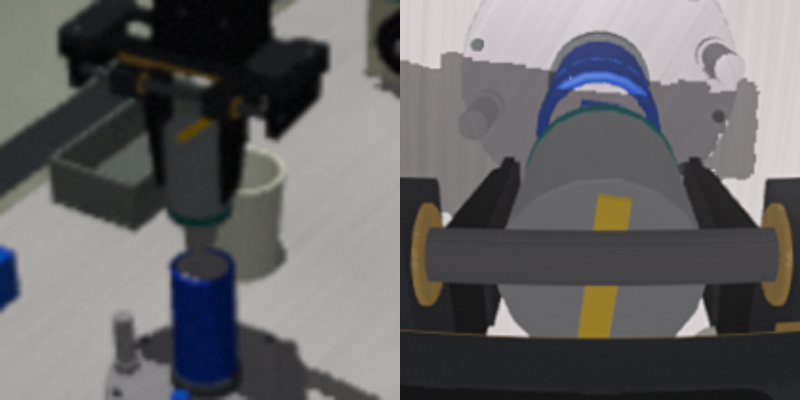

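Call:
{"fn": "carry_out", "kwargs": {"series": [[[0, -0.0012, 0.004], [0, 0, 0], -1], [[0, 0, 0.005], [0, 0, 0], -1], [[0, 0, 0.003], [0, 0, 0], -1], [[0, 0, 0.001], [0, 0, 0], -1], [[0, 0, 0.001], [0, 0, 0], -1], [[0, 0, 0.001], [0, 0, 0], -1], [[0, 0, 0.001], [0, 0, 0], -1], [[0, 0, 0.001], [0, 0, 0], -1], [[0, 0, 0.001], [0, 0, 0], -1], [[0, 0, 0.001], [0, 0, 0], -1]]}}

```text
time_s: 24.8
tcp_pos: [0.6203, -0.0032, 0.2171]
tcp_rot: [0.678, 0.735, 0.0, -0.0]
force: [-0.1, 0.5, -5.3]
opening: 0.0478
grip_force: 30.0
```

No resistance so far and the tip is 4 mm in; continuing slowly.

Call:
{"fn": "carry_out", "kwargs": {"series": [[[0, 0, 0.001], [0, 0, 0], -1], [[0, 0, 0.001], [0, 0, 0], -1], [[0, 0, 0.001], [0, 0, 0], -1], [[0, 0, 0.001], [0, 0, 0], -1], [[0, 0, 0.001], [0, 0, 0], -1], [[0, 0, 0.001], [0, 0, 0], -1], [[0, 0, 0.001], [0, 0, 0], -1], [[0, 0, 0.001], [0, 0, 0], -1], [[0, 0, 0.001], [0, 0, 0], -1], [[0, 0, 0.001], [0, 0, 0], -1]]}}

```text
time_s: 26.05
tcp_pos: [0.6203, -0.0031, 0.2071]
tcp_rot: [0.678, 0.735, -0.0, -0.0]
force: [1.1, 0.7, -5.8]
opening: 0.0477
grip_force: 30.0
```

Call:
{"fn": "carry_out", "kwargs": {"series": [[[0, 0, 0.002], [0, 0, 0], -1], [[0, 0, 0.002], [0, 0, 0], -1], [[0, 0, 0.002], [0, 0, 0], -1], [[0, 0, 0.002], [0, 0, 0], -1], [[0, 0, 0.002], [0, 0, 0], -1], [[0, 0, 0.002], [0, 0, 0], -1], [[0, 0, 0.002], [0, 0, 0], -1], [[0, 0, 0.001], [0, 0, 0], -1], [[0, 0, 0.0005], [0, 0, 0], -1], [[0, 0, 0], [0, 0, 0], -1]]}}

```text
time_s: 27.3
tcp_pos: [0.6203, -0.0031, 0.1916]
tcp_rot: [0.678, 0.735, -0.0, -0.0]
force: [-0.1, 0.3, -5.5]
opening: 0.0475
grip_force: 30.0
```

Call:
{"fn": "carry_out", "kwargs": {"series": [[[0, 0, 0.0005], [0, 0, 0], -1], [[0, 0, 0.0005], [0, 0, 0], -1], [[0, 0, 0.0005], [0, 0, 0], -1], [[0, 0, 0], [0, 0, 0], -1], [[0, 0, 0], [0, 0, 0], -1], [[0, 0, 0], [0, 0, 0], -1], [[0, 0, 0], [0, 0, 0], -1], [[0, 0, 0], [0, 0, 0], -1], [[0, 0, 0], [0, 0, 0], -1], [[0, 0, 0], [0, 0, 0], -1]]}}

```text
time_s: 28.55
tcp_pos: [0.6205, -0.0032, 0.1916]
tcp_rot: [0.678, 0.735, 0.0, 0.0]
force: [-4.7, 1.7, 6.4]
opening: 0.0478
grip_force: 30.0
```

Call:
{"fn": "carry_out", "kwargs": {"series": [[[0, 0, 0], [0, 0, 0], 1], [[0, 0, 0], [0, 0, 0], 1], [[0, 0, 0], [0, 0, 0], 1], [[0, 0, 0], [0, 0, 0], 1], [[0, 0, 0], [0, 0, 0], 1], [[0, 0, 0], [0, 0, 0], 1], [[0, 0, -0.01], [0, 0, 0], 1], [[0, 0, -0.02], [0, 0, 0], 1], [[0, 0, -0.03], [0, 0, 0], 1], [[0, 0, -0.02], [0, 0, 0], 1]]}}

```text
time_s: 29.8
tcp_pos: [0.6212, -0.0032, 0.2738]
tcp_rot: [0.678, 0.735, 0.001, 0.002]
force: [-0.4, 0.4, -0.1]
opening: 0.0951
grip_force: 0.0
```

Call:
{"fn": "carry_out", "kwargs": {"series": [[[0, 0, -0.02], [0, 0, 0], 1], [[-0.02, 0, -0.01], [0, 0, 0], 1], [[-0.025, 0, 0], [0, 0, 0], 1], [[-0.02, 0, 0], [0, 0, 0], 1], [[0, 0, 0], [0, 0, 0], 1], [[0, 0, 0], [0, 0, 0], 1], [[0, 0, 0], [0, 0, 0], 1], [[0, 0, 0], [0, 0, 0], 1], [[0, 0, 0], [0, 0, 0], 1], [[0, 0, 0], [0, 0, 0], 1]]}}

```text
time_s: 31.05
tcp_pos: [0.6255, -0.0677, 0.3002]
tcp_rot: [0.678, 0.735, 0.0, 0.0]
force: [0.1, -0.5, -0.1]
opening: 0.0949
grip_force: 0.0
```

```bash
python3 - <<'E'
from h import *
t=viewer.snapshot("side"); s=viewer.snapshot("wrist"); W=world(s,True); V=world(t)
st=read_state();print(st["time_s"],st["tcp_pos"],st["opening"],st["force"])
for n,X in(("wrist",W),("side",V)):
    m=(abs(X[...,2]-.24)<.009)&(np.hypot(X[...,0]-.62,X[...,1]+.003)<.035); p=X[m]
    print(n,m.sum(),np.median(p,0),(p.min(0)+p.max(0))/2,p.max(0)-p.min(0))
cv2.imwrite("pics/p9.png",np.hstack([cv2.resize(t["pixels"][110:220,215:325],(400,400),interpolation=cv2.INTER_CUBIC),cv2.resize(s["pixels"][80:340,147:407],(400,400))]))
E
```

```text
31.15 [ 0.62549753 -0.0678516   0.30018696] 0.09480313431353611 [ 0.4610707  -0.77451562 -0.8207016 ]
wrist 3498 [ 0.62061454 -0.00473412  0.24093416] [ 0.62068426 -0.00502155  0.24180991] [0.04637839 0.04742677 0.0072154 ]
side 193 [0.61519616 0.00128879 0.24146823] [ 0.61925746 -0.00364699  0.23889406] [0.04936491 0.04870021 0.01554725]
```

View pics/p9.png

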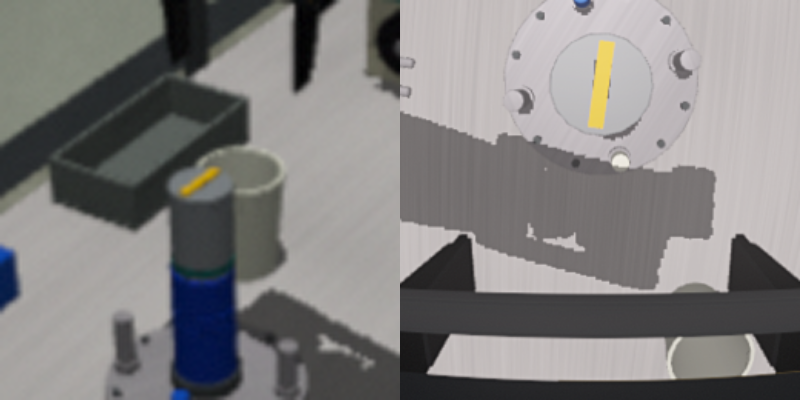

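The picture shows the motor upright and flush on the coupling (joint at about (205,270)). The motor's top is at z = 0.241 m, against 0.240 m expected, and the arm is clear of everything.

```bash
python3 -c "
from station import r
print(r.sign_off())"
```

```text
the job is handed in; nothing more can be done
None
```

The coupling is fully home on the shaft and the motor stands flush on it; the job was handed in at about 31 s of the 64 s limit, with the gripper clear and nothing touched on the way as far as I could see, but the judge returned no verdict.

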